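# Lock the pierogi press with its hinge pin

## Robot

A 6-joint arm with a two-finger parallel gripper is mounted at the origin on the work surface. World frame = base frame: x ahead of the robot, y to its left, z up, the work surface at z = 0. Lengths are in mm, angles in rad, forces in N, time in s.
With the tool pointing down it reaches from about 350 to 975 mm from the base axis. Payload 7.1 kg.
Tool frame: the origin (TCP) lies on the mounting face of the last link; the fingertips stand 182 mm ahead of it and the grasp point (between the pads) lies 163 mm ahead of it; z points along the fingers, y is the direction in which the jaws open and shut (so a half turn about z gives the same grasp; the last joint's range is limited). The gripper opens to 88 mm and grips with 3 to 60 N. Pads are 20 mm wide; open, the fingers measure 115 mm over their backs; the gripper's body (75 mm by 178 mm) begins 61 mm behind the grasp point.
Start: joints at [-1.355, 0.423, 1.63, -0, 1.089, -0.019], TCP at [145.425, -607.831, 404.675] pointing down, gripper open.
Joint ranges: [-3, 3], [-0.9, 2.11], [0.09, 2.58], [-1.31, 4.45], [0.11, 2.69], [-2.54, 2.54]. Speed limits (rad/s): [2.39, 2.39, 3.01, 3.14, 3.14, 3.14].

## Interface

Orientations are given as a rotation vector (axis times angle).
In Python, from workcell import ctrl, optics, nets gives the robot as it stands.
- The arm moves only by the tool send_rows, never from a script. Its argument "rows" is a list of rows, each an object with "offset": the shift along the tool's x, y, z in m, a list of three; "twist": the turn, a rotation vector about the tool's x, y, z in degrees, a list of three. A call has exactly 5 rows; each row shifts and turns the pose as measured when the row begins, along the tool's axes as they then stand; what a row does not reach is not made up. A row lasts 1/12 s, in which the tool goes at most 41.7 mm and 7.16 degrees, less where a joint would pass 70% of its speed; a pose out of reach is approached as far as the arm can. A call is refused whole if a number of a shift passes 0.0417 or a number of a turn 7.16, either way. A call with a gripper value outside its range is refused whole. "gripper" is the finger opening in m, from 0 to 0.0878, set as the call begins (left out, the last holds). The fingers move at their own pace and stop on an object; the grip force is fixed at half the most. Time passes only in rows, so rows that do not move let the fingers close, or fill a call up. It gives the time, the measured TCP pose, the force and the opening at its end, in the units of the state.
- ctrl.get_obs(): the state, without advancing time (a new reading comes with each control period).
- optics.get_image(name): name is "side" or "top"; returns (picture, depth): 400x640x3 uint8, blue, green, red; 400x640 float32, mm along the optical axis (not along the pixel's ray), 0 where there is no reading.
- optics.camera_info(name): a dict with "K" (3x3 intrinsics, pixels), "pose" (4x4, takes a point from camera to world coordinates). Camera axes: x right, y down, z forward; pixel columns grow to the right and rows downward; lengths in mm; the calibration is good to about 2 mm. A picture is of the moment at which its call begins. camera_info takes no time and is no camera call.
- ctrl.close_job(): hands the job in, once; it reports no verdict.
Trained networks look in the newest picture that a camera, given by its name, has taken for a name from the list of things; names that differ only in an ending like _2 or _b are one class to them, and where a whole thing is asked for, a point or a joint stands for the part that bears it (a point fixed in the world has none). Each returns a list of dicts, best first, with "conf" (0 to 1); they miss things now and then, are a little off and sometimes report something else, mostly with a low value. They report only what shows in the picture. A call takes as long as a camera call. They do not tell look-alikes from the thing itself.
- nets.spot_in(camera, label): "extent" ([left, top, right, bottom] in pixels, round what is visible of it).
- nets.spot_point(camera, label): "position" ([column, row] in pixels: a listed point, or the origin of a listed thing).
The state is a dict: "t": time; "qpos": joint angles; "qvel": joint speeds; "joint_torque": joint torques, N m; "ee_pos": TCP position; "orientation": TCP orientation; "ft_force": force on the tool from outside, world axes, zero at the start; "moment": the same for the moment, N m; "width": finger opening in mm.
Only numpy, scipy, OpenCV 4.12 (cv2) and the standard library are available. Lean on these libraries where they do the work, as an engineer would, in place of code of your own. Each camera call takes 0.05 s, during which the arm holds its last target. There are 200 camera calls.

## Task

Swing the arm of the pierogi press back over the mould until its knuckle comes between the two knuckles of the fork at the low end, then take the red-handled pin from the wooden block and push it down through the lined-up holes until it is fully home, its collar flush on the top knuckle. Let go of the pin and leave the ramekins, the colander and the wooden spoon where they are.

Things in the scene. Friction and masses are not known exactly. Their poses are not given: they have to be found in the camera images.
- hole (a point): Centre of the pin hole's mouth, on top of the silver press's upper fork knuckle, 75 mm above the worktop. z: the hole's axis, out of the hole, 30 deg from vertical; x: up the sloping bed; y: across. Down from the mouth: upper knuckle 10 mm, arm's knuckle 11 to 23 mm, lower knuckle 24 to 38 mm, then 15 mm free. Knuckles 32 mm square, holes 11.5 mm in all three. The fork is closed at +y.
- press_arm (a joint): Press arm's angle, rad. Pivot: parallel to the hole's axis, at x 150 mm, y 0 in hole's frame. 0: the arm's hole is in line with the fork's; positive: open towards -y. The stop is at -0.01 (1.5 mm past line); the pin's tapered nose draws it back from there. Stiff: stays where left, needs 2 to 4 N at the knob. The arm's top is 11 mm below the mouth's level.
- red_knob (a point): Centre of the upright red round knob on the press arm, 20 mm in diameter, 34 mm long, axis parallel to the hole's, 90 mm from the arm's pivot. It is 12 mm above the mouth's level and 23 mm above the arm's top face (a 12 mm stem fills the 6 mm under the knob). x: along the arm from its knuckle to the pivot.
- pin_mid (a point): Centre of the 100 mm pin, at its collar's underside; z from nose to handle. Below: steel shank, 10 mm thick, 50 mm long, the last 10 mm tapered to 5 mm. Above: collar 24 mm wide, 5 mm thick, then a red round handle 16 mm thick, 45 mm long (5 to 50 mm above this point). About 0.1 kg. Starts upright in the wooden block, collar resting on its top.
- pin_block: Fixed beech block, 70 x 60 x 60 mm high, with one 13 mm hole in the middle of its top that holds the pin. Origin at the centre of its underside.
- ramekin_a: White ceramic ramekin, 84 mm in diameter, 45 mm high. Origin at the centre of its underside.
- ramekin_b: The other white ramekin, the same size.
- colander: Black plastic colander, 210 mm in diameter (254 mm over its two handles), 80 mm high. Origin at the centre of its underside.
- spoon: Wooden spoon lying on the worktop, 280 mm long, its x axis along it.
- press: The fixed pierogi press: a round silver mould on a dark steel bed that slopes up at 30 deg away from the fork. Origin on the worktop, straight below the hole's mouth; x horizontal, from the fork towards the high end (footprint x -55 to 195 mm, y -75 to 75 mm, 150 mm high at most). The hole's axis leans towards its -x, roughly away from the robot.
Not all that is in view belongs to the job. What is shaped like the part that bears pin_mid but yellow is not meant.

How it is judged:
By the outcome, as a careful person would: the job done as asked, in the order asked, and still so for the second after the job is handed in, with the robot touching nothing.
It also fails if it takes over 67 s, if anything falls off the work surface, if the arm or the gripper's body presses on something with over 40 N, if the wrist force passes 120 N, or if a joint passes its speed limit or range.

## Working session

There is one attempt and no reset: what is moved stays moved. The work goes in short steps, Python scripts to look and compute and a tool call to move; the robot and the scene stay as the last step left them, time stands still between calls to the robot, and variables do not carry over. Pictures are saved under pics/ and viewed, about 8 in all and at most 12, crops included, and the job is handed in when it is done.

Besides the shell and the picture viewer there is one more tool, called as name([rows], argument=value, ...), one row to a line, values as JSON. send_rows: Moves the arm, as the interface text tells. Its arguments: {"type":"object","properties":{"rows":{"type":"array"},"gripper":{"type":"number"}},"required":["rows"]}

```bash
mkdir -p pics; ls; cat > h.py <<'E'
import numpy as np, cv2
from scipy.spatial.transform import Rotation as R
from workcell import ctrl, optics, nets
def ray(cam,uv):
    i=optics.camera_info(cam);K=np.array(i["K"]);P=np.array(i["pose"])
    d=np.linalg.inv(K)@[uv[0],uv[1],1.];return P[:3,3],P[:3,:3]@d
def at_z(cam,uv,z):
    o,d=ray(cam,uv);return o+d*(z-o[2])/d[2]
def at_depth(cam,uv,dep):
    o,d=ray(cam,uv);return o+d*dep
def proj(cam,p):
    i=optics.camera_info(cam);K=np.array(i["K"]);P=np.array(i["pose"])
    c=K@(P[:3,:3].T@(np.array(p)-P[:3,3]));return c[:2]/c[2]
def tri(uvs,uvt):
    A=[];b=[]
    M=np.zeros((3,3));v=np.zeros(3)
    for c,u in (("side",uvs),("top",uvt)):
        o,d=ray(c,u);d=d/np.linalg.norm(d);Q=np.eye(3)-np.outer(d,d);M+=Q;v+=Q@o
    return np.linalg.solve(M,v)
E
python3 - <<'E'
from h import *
np.set_printoptions(precision=1,suppress=True)
for c in("side","top"):
    im,d=optics.get_image(c);cv2.imwrite(f"pics/{c}0.png",im);np.save(f"{c}d.npy",d)
    print(c,np.array(optics.camera_info(c)["pose"]))
    for l in("hole","red_knob","pin_mid","press","pin_block"):
        print(l,[(np.round(r["position"],1).tolist(),round(r["conf"],2)) for r in nets.spot_point(c,l)[:3]])
print(ctrl.get_obs())
E
```

```text
pics
side [[ -0.9  -0.3   0.3 332.8]
 [ -0.4   0.6  -0.7 573.7]
 [  0.   -0.7  -0.7 661.4]
 [  0.    0.    0.    1. ]]
hole [([319.2, 199.4], 0.87)]
red_knob [([350.8, 198.3], 0.83)]
pin_mid [([359.7, 351.7], 0.85), ([351.6, 295.3], 0.74), ([314.4, 323.3], 0.65)]
press [([317.1, 215.9], 0.58)]
pin_block [([314.4, 338.5], 0.66)]
top [[  -0.    -1.     0.2  466.1]
 [  -1.     0.    -0.    23.6]
 [   0.    -0.2   -1.  1036. ]
 [   0.     0.     0.     1. ]]
hole [([319.1, 208.3], 0.94), ([187.7, 158.8], 0.62)]
red_knob []
pin_mid [([188.5, 297.7], 0.68), ([154.1, 259.4], 0.58), ([192.1, 261.3], 0.52)]
press [([320.2, 208.5], 0.97)]
pin_block [([199.7, 261.2], 0.81)]
{'t': 0.6, 'qpos': array([-1.4,  0.4,  1.6,  0. ,  1.1, -0. ]), 'qvel': array([-0., -0., -0., -0.,  0., -0.]), 'joint_torque': array([  0. , -54.4, -27.4,   0.1,   0. ,  -0. ]), 'ee_pos': array([ 145.4, -607.8,  404.7]), 'orientation': array([3.1, 0.4, 0. ]), 'ft_force': array([ 0.4, -0.3, -0.2]), 'moment': array([-0., -0.,  0.]), 'width': 88.06752782590986}
```

View pics/side0.png

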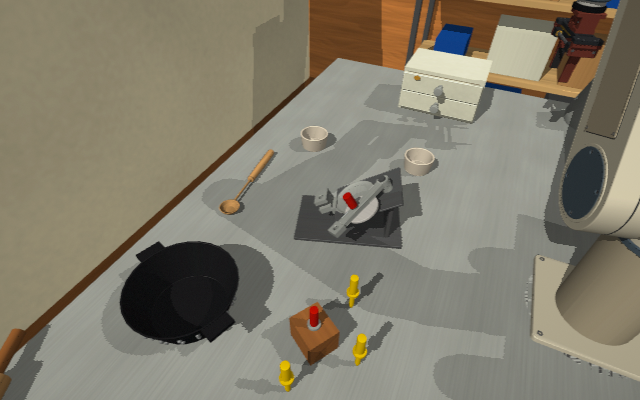

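View pics/top0.png

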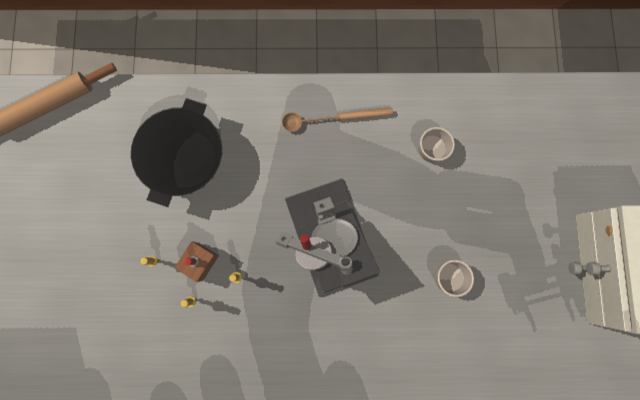

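The side view shows the press around (350,205), its red knob at (351,201), and the pin in the wood block at (314,318) with three yellow decoys beside it. In the top view the fork is near (324,206), the pivot (346,263), the arm's knuckle (284,239), the knob (305,241) and the pin (192,261). Next I'll take a closer look at the press.

```bash
python3 - <<'E'
import cv2,numpy as np
a=cv2.imread("pics/top0.png")[170:305,270:390];b=cv2.imread("pics/side0.png")[160:255,285:415]
a=cv2.resize(a,None,fx=3.3,fy=4*3.3/4,interpolation=cv2.INTER_CUBIC);b=cv2.resize(b,None,fx=3,fy=3,interpolation=cv2.INTER_CUBIC)
h=max(a.shape[0],b.shape[0]);o=np.zeros((h,a.shape[1]+b.shape[1],3),np.uint8)
o[:a.shape[0],:a.shape[1]]=a;o[:b.shape[0],a.shape[1]:]=b;cv2.imwrite("pics/crop1.png",o);print(o.shape)
from h import *
np.set_printoptions(precision=1,suppress=True)
print(optics.camera_info("top")["K"],optics.camera_info("side")["K"])
print("hole top",at_z("top",(319.1,208.3),75),"side",at_z("side",(319.2,199.4),75),"tri",tri((319.2,199.4),(319.1,208.3)))
print("knob",tri((350.8,198.3),(305,241)))
D=np.load("sided.npy");T=np.load("topd.npy")
def blobs(c,dep):
    im=cv2.imread(f"pics/{c}0.png").astype(int);B,G,Rr=im[...,0],im[...,1],im[...,2]
    m=((Rr>110)&(G<60)&(B<60)).astype(np.uint8)
    n,l,s,ce=cv2.connectedComponentsWithStats(m)
    for k in range(1,n):
        if s[k,4]>15: 
            md=np.median(dep[l==k]);print(c,s[k],ce[k],at_depth(c,ce[k],md))
blobs("side",D);blobs("top",T)
E
```

```text
(446, 786, 3)
[[428.9   0.  314.4]
 [  0.  428.9 196.8]
 [  0.    0.    1. ]] [[369.1   0.  322.2]
 [  0.  369.1 196.5]
 [  0.    0.    1. ]]
hole top [588.2  -0.6  75. ] side [592.5   4.9  75. ] tri [591.6   0.2  70.7]
knob [510.   30.7 133.9]
side [343 192  13  17 121] [349.1 200.3] [508.7  38.1 134.4]
side [309 306  10  21 151] [313.4 315.4] [471.  288.4  99.5]
top [300 234   9   9  57] [303.8 238.2] [517.4  33.6 143.2]
```

View pics/crop1.png

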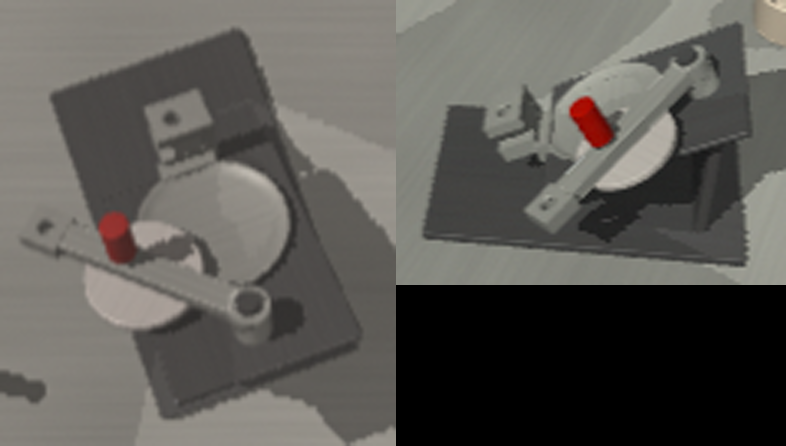

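The crop shows the fork hole at top (321.8,205.5) / side (321,197). The arm's own hole is at top (284,239) / side (336,228), and the pivot at top (345,262) / side (383,179). I'll fit the known press geometry to these points.

```bash
cat >> h.py <<'E'
def frame(q):
    X,Y,psi=q[:3];h=np.array([np.cos(psi),np.sin(psi),0]);z=np.array([0,0,1.]);c,s=np.cos(np.pi/6),.5
    x=c*h+s*z;zz=-s*h+c*z;return np.array([X,Y,75.]),np.column_stack([x,np.cross(zz,x),zz])
def hp(q,p): o,F=frame(q);return o+F@np.array(p,float)
def armp(q,r,z): return hp(q,[150-r*np.cos(q[3]),-r*np.sin(q[3]),z])
E
cat > fit.py <<'E'
from h import *
from scipy.optimize import least_squares
np.set_printoptions(precision=2,suppress=True)
def res(q):
    e=[]
    for c,o in O.items():
        dx=q[4:6] if 0 else 0
        P={"hole":hp(q,[0,0,0]),"ah":armp(q,150,-11),"knob":armp(q,90,12),"piv":hp(q,[150,0,q[4]])}
        for k,uv in o.items(): e+=list(proj(c,P[k])-uv)
    return e
O={"top":{"hole":(321.8,205.5),"ah":(283.9,239.1),"knob":(304.5,241),"piv":(345.2,261.8)},
 "side":{"hole":(321,197),"ah":(336,228),"knob":(350,200.5),"piv":(383,179)}}
if __name__=="__main__":
    r=least_squares(res,[590,0,np.pi-.3,1.1,0],x_scale=[10,10,.1,.1,10],loss="soft_l1");q=r.x;print(q,np.array(res(q)).reshape(-1,2))
    np.save("q.npy",q)
    print("knob",armp(q,90,12),"piv",hp(q,[150,0,0]))
    # pin: block from nets and blobs
    hs=(313.4,315.4);o,d=ray("side",hs);print("pin from side z87.5",at_z("side",hs,87.5))
    for z,u in ((110,(192,261)),):print("top",at_z("top",u,z))
    for u in ((192.1,261.3),):print("net pin top z60",at_z("top",u,60),"side z60",at_z("side",(314.4,323.3),60))
E
python3 fit.py; python3 - <<'E'
import cv2
a=cv2.imread("pics/top0.png")[235:290,165:230];b=cv2.imread("pics/side0.png")[295:370,280:345]
import numpy as np
a=cv2.resize(a,None,fx=6,fy=6,interpolation=cv2.INTER_CUBIC);b=cv2.resize(b,None,fx=6,fy=6,interpolation=cv2.INTER_CUBIC)
o=np.zeros((450,780,3),np.uint8);o[:330,:390]=a;o[:,390:]=b;cv2.imwrite("pics/crop2.png",o)
E
```

```text
[594.23  -5.72   3.48   0.77 -11.03] [[-0.49  0.15]
 [-0.33 -0.13]
 [ 0.76  1.53]
 [-0.29  0.71]
 [-0.53 -0.61]
 [-0.13 -0.75]
 [ 0.08 -0.21]
 [-0.96  0.02]]
knob [509.08  30.78 128.17] piv [471.77 -49.07 150.  ]
pin from side z87.5 [473.89 282.27  87.5 ]
top [473.29 272.17 110.  ]
net pin top z60 [473.01 285.35  60.  ] side z60 [472.51 281.18  60.  ]
```

View pics/crop2.png

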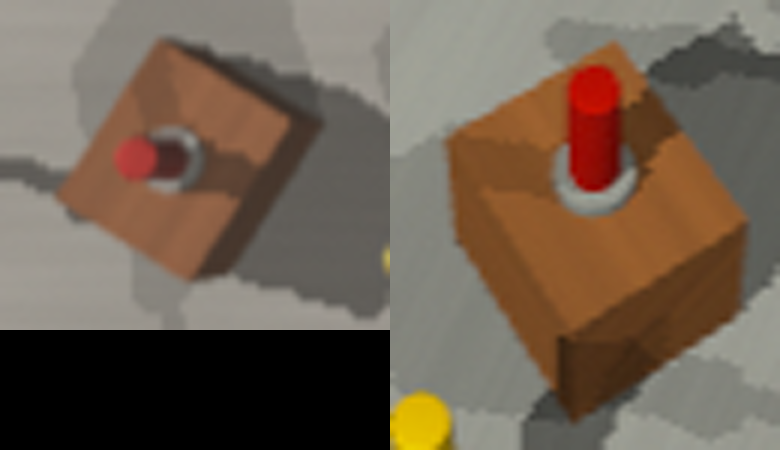

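The fit is good, within about 1 px. Next is a planner helper, because constant tool-frame rows make a screw motion.

```bash
cat >> h.py <<'E'
from scipy.linalg import logm, expm
def cur():
    o=ctrl.get_obs();T=np.eye(4);T[:3,:3]=R.from_rotvec(o["orientation"]).as_matrix();T[:3,3]=o["ee_pos"];return T
def plan(Tg,n,T0=None,show=True):
    T0=cur() if T0 is None else T0
    L=np.real(logm(np.linalg.inv(T0)@Tg));S=expm(L/n)
    off=np.round(S[:3,3]/1000,4);tw=np.round(np.degrees(R.from_matrix(S[:3,:3]).as_rotvec()),2)
    print(f"n={n} offset {off.tolist()} twist {tw.tolist()}")
    if show: print("mid",(T0@expm(L/2))[:3,3].round(0),"end",Tg[:3,3].round(1))
    return off,tw
def tool(q,p,th,up):
    """tool aimed along hole axis, grasp point 'up' mm above world point p, jaws across arm at th"""
    o,F=frame(q);y=F@[-np.sin(th),np.cos(th),0];z=-F[:,2];T=np.eye(4)
    T[:3,:3]=np.column_stack([np.cross(y,z),y,z]);T[:3,3]=p-z*(163+up);return T
E
python3 - <<'E'
from h import *
q=np.load("q.npy");k=armp(q,90,12)
plan(tool(q,k,q[3],70),30)
E
```

```text
n=30 offset [0.0273, -0.0085, -0.0019] twist [0.34, -0.98, -1.64]
mid [ 461. -321.  395.] end [618.9  69.7 330. ]
```

send_rows([
  {"offset": [0.0273,-0.0085,-0.0019],"twist": [0.34,-0.98,-1.64]},
  {"offset": [0.0273,-0.0085,-0.0019],"twist": [0.34,-0.98,-1.64]},
  {"offset": [0.0273,-0.0085,-0.0019],"twist": [0.34,-0.98,-1.64]},
  {"offset": [0.0273,-0.0085,-0.0019],"twist": [0.34,-0.98,-1.64]},
  {"offset": [0.0273,-0.0085,-0.0019],"twist": [0.34,-0.98,-1.64]},
], gripper=0.045)

```text
t: 1.02
ee_pos: [263.3, -528.6, 410.2]
orientation: [-3.066, -0.58, 0.144]
ft_force: [0.7, 0.4, -1.0]
width: 58.1
```

send_rows([
  {"offset": [0.0273,-0.0085,-0.0019],"twist": [0.34,-0.98,-1.64]},
  {"offset": [0.0273,-0.0085,-0.0019],"twist": [0.34,-0.98,-1.64]},
  {"offset": [0.0273,-0.0085,-0.0019],"twist": [0.34,-0.98,-1.64]},
  {"offset": [0.0273,-0.0085,-0.0019],"twist": [0.34,-0.98,-1.64]},
  {"offset": [0.0273,-0.0085,-0.0019],"twist": [0.34,-0.98,-1.64]},
])

```text
t: 1.43
ee_pos: [374.6, -428.3, 406.6]
orientation: [-2.988, -0.801, 0.285]
ft_force: [0.1, -0.8, -0.4]
width: 45.0
```

send_rows([
  {"offset": [0.0273,-0.0085,-0.0019],"twist": [0.34,-0.98,-1.64]},
  {"offset": [0.0273,-0.0085,-0.0019],"twist": [0.34,-0.98,-1.64]},
  {"offset": [0.0273,-0.0085,-0.0019],"twist": [0.34,-0.98,-1.64]},
  {"offset": [0.0273,-0.0085,-0.0019],"twist": [0.34,-0.98,-1.64]},
  {"offset": [0.0273,-0.0085,-0.0019],"twist": [0.34,-0.98,-1.64]},
])

```text
t: 1.85
ee_pos: [469.4, -312.1, 394.2]
orientation: [-2.888, -1.015, 0.421]
ft_force: [0.4, -0.0, -0.3]
width: 44.7
```

send_rows([
  {"offset": [0.0273,-0.0085,-0.0019],"twist": [0.34,-0.98,-1.64]},
  {"offset": [0.0273,-0.0085,-0.0019],"twist": [0.34,-0.98,-1.64]},
  {"offset": [0.0273,-0.0085,-0.0019],"twist": [0.34,-0.98,-1.64]},
  {"offset": [0.0273,-0.0085,-0.0019],"twist": [0.34,-0.98,-1.64]},
  {"offset": [0.0273,-0.0085,-0.0019],"twist": [0.34,-0.98,-1.64]},
])

```text
t: 2.27
ee_pos: [544.3, -183.1, 374.6]
orientation: [-2.767, -1.219, 0.553]
ft_force: [0.5, -1.0, 0.4]
width: 44.9
```

send_rows([
  {"offset": [0.0273,-0.0085,-0.0019],"twist": [0.34,-0.98,-1.64]},
  {"offset": [0.0273,-0.0085,-0.0019],"twist": [0.34,-0.98,-1.64]},
  {"offset": [0.0273,-0.0085,-0.0019],"twist": [0.34,-0.98,-1.64]},
  {"offset": [0.0273,-0.0085,-0.0019],"twist": [0.34,-0.98,-1.64]},
  {"offset": [0.0273,-0.0085,-0.0019],"twist": [0.34,-0.98,-1.64]},
])

```text
t: 2.68
ee_pos: [597.0, -44.1, 349.7]
orientation: [-2.625, -1.411, 0.679]
ft_force: [-0.2, -0.5, 0.2]
width: 45.2
```

```bash
python3 - <<'E'
from h import *
q=np.load("q.npy");k=armp(q,90,12)
plan(tool(q,k,q[3],60),5)
E
```

```text
n=5 offset [0.0222, -0.0075, 0.0003] twist [0.37, -0.71, -1.4]
mid [608.  12. 335.] end [614.2  68.  321.3]
```

send_rows([
  {"offset": [0.0222,-0.0075,0.0003],"twist": [0.37,-0.71,-1.4]},
  {"offset": [0.0222,-0.0075,0.0003],"twist": [0.37,-0.71,-1.4]},
  {"offset": [0.0222,-0.0075,0.0003],"twist": [0.37,-0.71,-1.4]},
  {"offset": [0.0222,-0.0075,0.0003],"twist": [0.37,-0.71,-1.4]},
  {"offset": [0.0222,-0.0075,0.0003],"twist": [0.37,-0.71,-1.4]},
])

```text
t: 3.1
ee_pos: [615.9, 75.7, 320.0]
orientation: [-2.484, -1.559, 0.768]
ft_force: [0.2, 0.3, 0.3]
width: 45.1
```

```bash
python3 - <<'E'
from h import *
q=np.load("q.npy");k=armp(q,90,12)
print(cur()[:3,3],ctrl.get_obs()["qpos"].round(2))
plan(tool(q,k,q[3],10),5)
P=[]
for c in("top","side"):
    im,_=optics.get_image(c)
    T=cur();g=T[:3,3]+T[:3,2]*182
    for p,col in((k,(0,255,0)),(g,(255,0,255)),(hp(q,[0,0,0]),(255,255,0))): cv2.circle(im,tuple(int(round(v)) for v in proj(c,p)),1,col,-1)
    x=(250,150) if c=="top" else (270,120)
    P.append(cv2.resize(im[x[1]:x[1]+150,x[0]:x[0]+130],None,fx=3,fy=3,interpolation=cv2.INTER_CUBIC))
cv2.imwrite("pics/c3.png",np.hstack(P))
E
```

```text
[615.88858189  75.66921617 319.9959521 ] [ 0.13  0.62  1.55 -0.11  1.48  0.61]
n=5 offset [-0.0015, 0.0003, 0.0102] twist [0.02, 0.03, 0.08]
mid [603.  68. 299.] end [590.6  59.6 278. ]
```

View pics/c3.png

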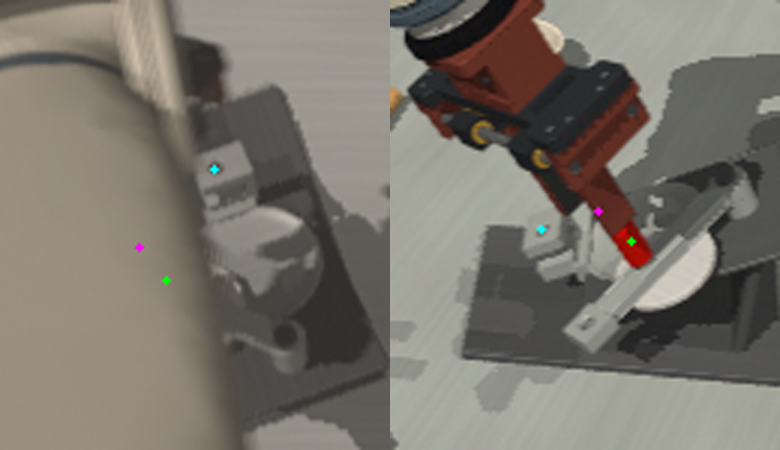

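The side view shows the fingers in line with the knob (green, 631,241), with the tip midpoint (magenta, 598,211) straight up its axis and the hole mark on the fork's mouth. I'll descend and grip.

send_rows([
  {"offset": [-0.0037,0.0008,0.0],"twist": [0.02,0.03,0.08]},
  {"offset": [-0.0037,0.0008,0.0],"twist": [0.02,0.03,0.08]},
  {"offset": [0,0,0.01],"twist": [0.02,0.03,0.08]},
  {"offset": [0,0,0.015],"twist": [0.02,0.03,0.08]},
  {"offset": [0,0,0.01],"twist": [0.02,0.03,0.08]},
])

```text
t: 3.62
ee_pos: [598.2, 60.6, 292.2]
orientation: [-2.494, -1.55, 0.76]
ft_force: [-0.5, 0.0, -0.1]
width: 44.8
```

```bash
python3 - <<'E'
from h import *
q=np.load("q.npy");k=armp(q,90,12)
plan(tool(q,k,q[3],10),2)
E
```

```text
n=2 offset [0.0008, -0.0004, 0.008] twist [0.15, -0.09, -0.03]
mid [594.  60. 285.] end [590.6  59.6 278. ]
```

send_rows([
  {"offset": [0.0008,-0.0004,0.008],"twist": [0.15,-0.09,-0.03]},
  {"offset": [0.0008,-0.0004,0.008],"twist": [0.15,-0.09,-0.03]},
  {"offset": [0,0,0],"twist": [0,0,0]},
  {"offset": [0,0,0],"twist": [0,0,0]},
  {"offset": [0,0,0],"twist": [0,0,0]},
])

```text
t: 4.03
ee_pos: [587.8, 56.0, 274.8]
orientation: [-2.489, -1.54, 0.773]
ft_force: [-0.0, -0.3, 0.3]
width: 45.0
```

send_rows([
  {"offset": [0,0,0],"twist": [0,0,0]},
  {"offset": [0,0,0],"twist": [0,0,0]},
  {"offset": [0,0,0],"twist": [0,0,0]},
  {"offset": [0,0,0],"twist": [0,0,0]},
  {"offset": [0,0,0],"twist": [0,0,0]},
], gripper=0.012)

```text
t: 4.45
ee_pos: [589.1, 56.4, 276.0]
orientation: [-2.492, -1.542, 0.769]
ft_force: [-0.1, -1.0, -3.5]
width: 19.1
```

```bash
python3 - <<'E'
from h import *
q=np.load("q.npy")
np.set_printoptions(precision=2,suppress=True)
T=cur();o,F=frame(q);g=T[:3,3]+T[:3,2]*163
l=F.T@(g-o);print("grasp in hole frame",l,"th",np.arctan2(-l[1],150-l[0]),"r",np.hypot(l[1],150-l[0]))
n=F.T@T[:3,:3];print(n)
print(ctrl.get_obs()["ft_force"],ctrl.get_obs()["moment"],ctrl.get_obs()["width"])
# screw about pivot axis
th=np.arctan2(-l[1],150-l[0])
def rot(d): 
    Rm=F@R.from_rotvec([0,0,-d]).as_matrix()@F.T; p=hp(q,[150,0,0]);A=np.eye(4);A[:3,:3]=Rm;A[:3,3]=p-Rm@p;return A
plan(rot(th-.03)@T,15)
E
```

```text
grasp in hole frame [ 86.96 -60.56  19.  ] th 0.7653661882959824 r 87.41954094101104
[[-0.72 -0.7   0.  ]
 [-0.7   0.72 -0.  ]
 [ 0.   -0.   -1.  ]]
[-0.09 -0.95 -3.53] [-0.11 -0.47  0.07] 19.12478801572456
n=15 offset [-0.0001, 0.0043, -0.0] twist [-0.0, 0.01, 2.81]
mid [612.  36. 267.] end [628.1   8.7 263.9]
```

send_rows([
  {"offset": [-0.0001,0.0043,0],"twist": [0,0,2.81]},
  {"offset": [-0.0001,0.0043,0],"twist": [0,0,2.81]},
  {"offset": [-0.0001,0.0043,0],"twist": [0,0,2.81]},
  {"offset": [-0.0001,0.0043,0],"twist": [0,0,2.81]},
  {"offset": [-0.0001,0.0043,0],"twist": [0,0,2.81]},
])

```text
t: 4.87
ee_pos: [605.0, 44.8, 269.5]
orientation: [-2.718, -1.241, 0.802]
ft_force: [0.2, -0.4, -0.5]
width: 19.1
```

send_rows([
  {"offset": [-0.0001,0.0043,0],"twist": [0,0,2.81]},
  {"offset": [-0.0001,0.0043,0],"twist": [0,0,2.81]},
  {"offset": [-0.0001,0.0043,0],"twist": [0,0,2.81]},
  {"offset": [-0.0001,0.0043,0],"twist": [0,0,2.81]},
  {"offset": [-0.0001,0.0043,0],"twist": [0,0,2.81]},
])

```text
t: 5.28
ee_pos: [618.9, 28.5, 265.0]
orientation: [2.88, 0.894, -0.813]
ft_force: [-0.7, -0.0, -0.0]
width: 19.4
```

```bash
cat > arc.py <<'E'
import sys
from h import *
q=np.load("q.npy")
np.set_printoptions(precision=3,suppress=True)
T=cur();o,F=frame(q);g=T[:3,3]+T[:3,2]*163
l=F.T@(g-o);th=np.arctan2(-l[1],150-l[0]);print("grasp",l,"th",th,"r",np.hypot(l[1],150-l[0]),"toolyaw",np.arctan2(-(F.T@T[:3,1])[0],(F.T@T[:3,1])[1]))
ob=ctrl.get_obs();print("F hole frame",F.T@ob["ft_force"],F.T@ob["moment"],ob["width"])
Rm=F@R.from_rotvec([0,0,-(th-float(sys.argv[1]))]).as_matrix()@F.T; p=hp(q,[150,0,0]);A=np.eye(4);A[:3,:3]=Rm;A[:3,3]=p-Rm@p
plan(A@T,int(sys.argv[2]))
E
python3 arc.py 0.02 5
```

```text
grasp [ 65.541 -24.45   18.846] th 0.2817861791341635 r 87.92668767835758 toolyaw 0.26246297215292175
F hole frame [ 0.59  -0.199 -0.386] [-0.035  0.269  0.251] 19.42026875570098
n=5 offset [-0.0001, 0.0046, -0.0] twist [0.01, 0.01, 3.0]
mid [625.  19. 264.] end [629.2   8.  263.3]
```

```bash
python3 - <<'E'
from h import *
q=np.load("q.npy");im,d=optics.get_image("side")
cv2.imwrite("pics/c4.png",cv2.resize(im[120:270,270:430],None,fx=4,fy=4,interpolation=cv2.INTER_CUBIC))
E
```

```text
(no output)
```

View pics/c4.png

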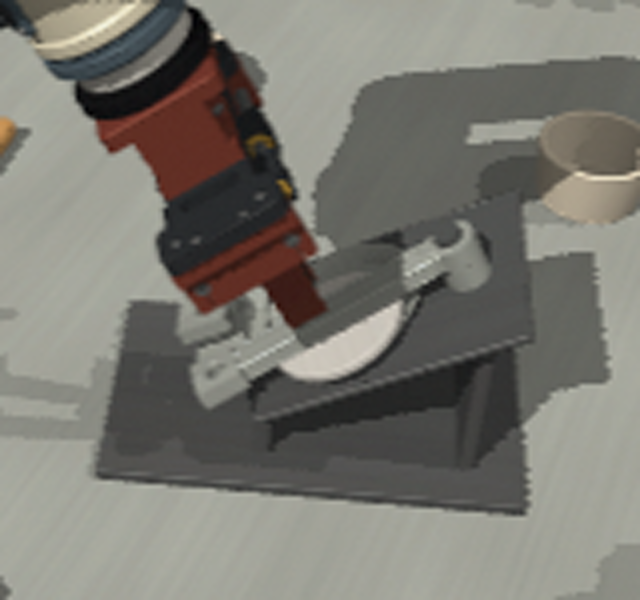

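The arm is moving with the gripper. Its knuckle, at (225,375) in the crop, is nearing the fork at (205,320). I'll carry on to the line, then to the stop.

send_rows([
  {"offset": [-0.0001,0.0046,0],"twist": [0.01,0.01,3.0]},
  {"offset": [-0.0001,0.0046,0],"twist": [0.01,0.01,3.0]},
  {"offset": [-0.0001,0.0046,0],"twist": [0.01,0.01,3.0]},
  {"offset": [-0.0001,0.0046,0],"twist": [0.01,0.01,3.0]},
  {"offset": [0,0,0],"twist": [0,0,0]},
])

```text
t: 5.75
ee_pos: [627.8, 11.7, 263.2]
orientation: [2.909, 0.57, -0.791]
ft_force: [1.1, -3.6, -0.6]
width: 19.4
```

```bash
python3 arc.py -0.01 5
```

```text
grasp [62.137 -5.709 18.728] th 0.06488006976091472 r 88.04853837392426 toolyaw 0.047514195505901934
F hole frame [-0.213  3.804 -0.625] [0.624 0.286 0.166] 19.377502795062796
n=5 offset [0.0, 0.0013, -0.0] twist [0.0, 0.0, 0.86]
mid [629.   9. 263.] end [630.1   5.5 263.1]
```

send_rows([
  {"offset": [0,0.0015,0],"twist": [0,0,0.86]},
  {"offset": [0,0.0015,0],"twist": [0,0,0.86]},
  {"offset": [0,0.0015,0],"twist": [0,0,0.86]},
  {"offset": [0,0,0],"twist": [0,0,0]},
  {"offset": [0,0,0],"twist": [0,0,0]},
])

```text
t: 6.17
ee_pos: [629.2, 8.1, 263.1]
orientation: [2.912, 0.507, -0.786]
ft_force: [0.7, -1.0, -0.5]
width: 19.4
```

```bash
python3 arc.py -0.01 5
```

```text
grasp [61.965 -1.99  18.715] th 0.022604243050479932 r 88.05720729685174 toolyaw 0.005443046742386866
F hole frame [-0.53   1.177 -0.288] [-0.022  0.31   0.186] 19.426354725601637
n=5 offset [0.0, 0.0006, -0.0] twist [0.0, 0.0, 0.37]
mid [630.   7. 263.] end [630.2   5.4 263.1]
```

send_rows([
  {"offset": [0,0.0012,0],"twist": [0,0,0.3]},
  {"offset": [0,0.0012,0],"twist": [0,0,0.3]},
  {"offset": [0,0.0012,0],"twist": [0,0,0]},
  {"offset": [0,0.0012,0],"twist": [0,0,0]},
  {"offset": [0,0,0],"twist": [0,0,0]},
])

```text
t: 6.58
ee_pos: [630.4, 4.9, 263.1]
orientation: [2.915, 0.49, -0.787]
ft_force: [0.4, 0.9, -1.6]
width: 19.5
```

```bash
python3 arc.py -0.01 5
```

```text
grasp [61.937  0.926 18.715] th -0.010516727100021083 r 88.06794983348927 toolyaw -0.005129946214204373
F hole frame [-1.395 -0.666 -1.041] [ 0.003  0.289 -0.174] 19.525288726776484
n=5 offset [0.0, -0.0, 0.0] twist [-0.0, -0.0, -0.01]
mid [630.   5. 263.] end [630.4   5.  263.1]
```

Nominally at the stop. I'll push on until the force confirms it.

send_rows([
  {"offset": [0,0.0015,0],"twist": [0,0,0]},
  {"offset": [0,0.0015,0],"twist": [0,0,0]},
  {"offset": [0,0.0015,0],"twist": [0,0,0]},
  {"offset": [0,0.0015,0],"twist": [0,0,0]},
  {"offset": [0,0.0,0],"twist": [0,0,0]},
])

```text
t: 7.0
ee_pos: [631.4, 2.7, 262.9]
orientation: [2.922, 0.489, -0.792]
ft_force: [0.2, -1.6, -0.8]
width: 19.6
```

```bash
python3 arc.py -0.01 5
```

```text
grasp [61.813  1.941 18.67 ] th -0.022009544254375898 r 88.20788706911576 toolyaw -0.0042386975067818956
F hole frame [-0.086  1.566 -0.897] [ 0.658  0.28  -0.198] 19.623391175028125
n=5 offset [0.0, -0.0002, 0.0] twist [-0.0, -0.0, -0.14]
mid [631.   3. 263.] end [631.1   3.7 262.9]
```

send_rows([
  {"offset": [0,0.001,0],"twist": [0,0,0]},
  {"offset": [0,0.001,0],"twist": [0,0,0]},
  {"offset": [0,0.001,0],"twist": [0,0,0]},
  {"offset": [0,0.0015,0],"twist": [0,0,0]},
  {"offset": [0,0.0015,0],"twist": [0,0,0]},
])

```text
t: 7.42
ee_pos: [632.1, 1.2, 262.8]
orientation: [2.929, 0.491, -0.799]
ft_force: [-3.5, 11.1, 0.2]
width: 20.0
```

```bash
python3 arc.py -0.01 5
```

```text
grasp [61.809  2.124 18.681] th -0.024084375717576757 r 88.21656708369302 toolyaw -0.0015996053919588077
F hole frame [ -0.232 -11.659   0.329] [-0.962  0.271 -0.159] 19.98446645590523
n=5 offset [0.0, -0.0003, 0.0] twist [-0.0, -0.0, -0.16]
mid [632.   2. 263.] end [631.8   2.4 262.7]
```

The stop is confirmed: 11.7 N back, with no further travel. Releasing and retracting.

send_rows([
  {"offset": [0,0,0],"twist": [0,0,0]},
  {"offset": [0,0,0],"twist": [0,0,0]},
  {"offset": [0,0,0],"twist": [0,0,0]},
  {"offset": [0,0,0],"twist": [0,0,0]},
  {"offset": [0,0,0],"twist": [0,0,0]},
], gripper=0.05)

```text
t: 7.83
ee_pos: [632.6, -0.0, 263.2]
orientation: [2.927, 0.492, -0.797]
ft_force: [-0.4, -0.1, 0.1]
width: 48.0
```

send_rows([
  {"offset": [0,0,-0.02],"twist": [0,0,0]},
  {"offset": [0,0,-0.025],"twist": [0,0,0]},
  {"offset": [0,0,-0.025],"twist": [0,0,0]},
  {"offset": [0,0,-0.025],"twist": [0,0,0]},
  {"offset": [0,0,0],"twist": [0,0,0]},
])

```text
t: 8.25
ee_pos: [679.4, 12.6, 346.6]
orientation: [2.925, 0.489, -0.805]
ft_force: [-0.7, 0.2, -0.1]
width: 50.0
```

```bash
python3 - <<'E'
from h import *
np.set_printoptions(precision=2,suppress=True)
print("pin top cam handle-top",at_z("top",(187.5,261.3),110),"collar",at_z("top",(194.7,261.3),65),"side htop",at_z("side",(314.3,309.2),110),"collar",at_z("side",(314.2,324.2),65))
p=np.array([473.5,283,60])
q=np.load("q.npy");T0=cur()
print(ctrl.get_obs()["qpos"])
# tool down; yaw candidates: jaw angle a in world
for a in (-.5,):
    y=np.array([np.cos(a),np.sin(a),0]);z=np.array([0,0,-1.]);T=np.eye(4);T[:3,:3]=np.column_stack([np.cross(y,z),y,z]);T[:3,3]=p+[0,0,28+163+65]
    plan(T,20)
E
```

```text
pin top cam handle-top [472.76 281.69 110.  ] collar [472.91 278.22  65.  ] side htop [471.87 282.96 110.  ] collar [470.93 285.27  65.  ]
[ 0.03  0.67  1.39 -0.14  1.6   1.3 ]
n=20 offset [0.0011, -0.0172, 0.0021] twist [-0.62, 1.44, -2.07]
mid [600. 165. 331.] end [473.5 283.  316. ]
```

send_rows([
  {"offset": [0.0011,-0.0172,0.0021],"twist": [-0.62,1.44,-2.07]},
  {"offset": [0.0011,-0.0172,0.0021],"twist": [-0.62,1.44,-2.07]},
  {"offset": [0.0011,-0.0172,0.0021],"twist": [-0.62,1.44,-2.07]},
  {"offset": [0.0011,-0.0172,0.0021],"twist": [-0.62,1.44,-2.07]},
  {"offset": [0.0011,-0.0172,0.0021],"twist": [-0.62,1.44,-2.07]},
])

```text
t: 8.67
ee_pos: [645.1, 89.6, 335.3]
orientation: [2.925, 0.784, -0.605]
ft_force: [-0.2, -0.6, 0.3]
width: 49.9
```

send_rows([
  {"offset": [0.0011,-0.0172,0.0021],"twist": [-0.62,1.44,-2.07]},
  {"offset": [0.0011,-0.0172,0.0021],"twist": [-0.62,1.44,-2.07]},
  {"offset": [0.0011,-0.0172,0.0021],"twist": [-0.62,1.44,-2.07]},
  {"offset": [0.0011,-0.0172,0.0021],"twist": [-0.62,1.44,-2.07]},
  {"offset": [0.0011,-0.0172,0.0021],"twist": [-0.62,1.44,-2.07]},
])

```text
t: 9.08
ee_pos: [593.1, 163.4, 323.0]
orientation: [2.882, 1.081, -0.404]
ft_force: [1.4, 0.8, 0.3]
width: 49.8
```

send_rows([
  {"offset": [0.0011,-0.0172,0.0021],"twist": [-0.62,1.44,-2.07]},
  {"offset": [0.0011,-0.0172,0.0021],"twist": [-0.62,1.44,-2.07]},
  {"offset": [0.0011,-0.0172,0.0021],"twist": [-0.62,1.44,-2.07]},
  {"offset": [0.0011,-0.0172,0.0021],"twist": [-0.62,1.44,-2.07]},
  {"offset": [0.0011,-0.0172,0.0021],"twist": [-0.62,1.44,-2.07]},
])

```text
t: 9.5
ee_pos: [528.4, 227.2, 311.4]
orientation: [2.8, 1.368, -0.194]
ft_force: [0.1, 0.6, -0.7]
width: 50.2
```

```bash
cat > pin.py <<'E'
import sys
from h import *
p=np.array([472.3,282,60]);a=-.5;y=np.array([np.cos(a),np.sin(a),0]);z=np.array([0,0,-1.]);T=np.eye(4);T[:3,:3]=np.column_stack([np.cross(y,z),y,z]);T[:3,3]=p+[0,0,28+163+float(sys.argv[1])]
plan(T,int(sys.argv[2]))
E
python3 pin.py 65 6
```

```text
n=6 offset [0.0023, -0.0129, -0.0006] twist [-0.45, 1.12, -1.54]
mid [502. 256. 314.] end [472.3 282.  316. ]
```

send_rows([
  {"offset": [0.0023,-0.0129,-0.0006],"twist": [-0.45,1.12,-1.54]},
  {"offset": [0.0023,-0.0129,-0.0006],"twist": [-0.45,1.12,-1.54]},
  {"offset": [0.0023,-0.0129,-0.0006],"twist": [-0.45,1.12,-1.54]},
  {"offset": [0.0023,-0.0129,-0.0006],"twist": [-0.45,1.12,-1.54]},
  {"offset": [0.0023,-0.0129,-0.0006],"twist": [-0.45,1.12,-1.54]},
])

```text
t: 9.92
ee_pos: [475.7, 273.1, 310.7]
orientation: [2.715, 1.574, -0.035]
ft_force: [-0.3, -0.4, -0.5]
width: 49.4
```

send_rows([
  {"offset": [0.0023,-0.011,-0.0006],"twist": [-0.45,1.12,-1.54]},
  {"offset": [0,0,0],"twist": [0,0,0]},
  {"offset": [0,0,0],"twist": [0,0,0]},
  {"offset": [0,0,0],"twist": [0,0,0]},
  {"offset": [0,0,0],"twist": [0,0,0]},
])

```text
t: 10.33
ee_pos: [463.9, 279.4, 308.9]
orientation: [2.694, 1.615, -0.008]
ft_force: [0.3, 1.1, 0.7]
width: 49.7
```

```bash
python3 pin.py 20 3; python3 pin.py 65 2; python3 - <<'E'
from h import *
ims=[]
for c,x0,y0 in(("side",240,230),("top",130,200)):
    im,_=optics.get_image(c);ims.append(cv2.resize(im[y0:y0+140,x0:x0+130],None,fx=3,fy=3,interpolation=cv2.INTER_CUBIC))
cv2.imwrite("pics/c5.png",np.hstack(ims))
E
```

```text
n=3 offset [0.0021, 0.0021, 0.0126] twist [-0.04, 0.1, 0.17]
mid [468. 281. 290.] end [472.3 282.  271. ]
n=2 offset [0.0031, 0.0031, -0.0036] twist [-0.05, 0.15, 0.26]
mid [468. 281. 312.] end [472.3 282.  316. ]
```

View pics/c5.png

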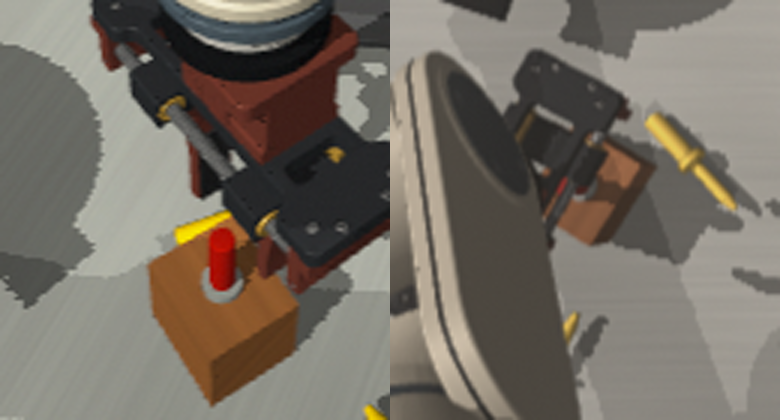

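The red pin still stands in the block (side crop 222,262) between the open fingers. One yellow decoy, formerly at side (353,290), is now lying down at top crop (690,160). It is not part of the job and is still on the table. I'll correct sideways, then descend.

send_rows([
  {"offset": [0.0031,0.0031,0],"twist": [-0.05,0.15,0.26]},
  {"offset": [0.0031,0.0031,0],"twist": [-0.05,0.15,0.26]},
  {"offset": [0,0,0],"twist": [0,0,0]},
  {"offset": [0,0,0],"twist": [0,0,0]},
  {"offset": [0,0,0],"twist": [0,0,0]},
])

```text
t: 10.85
ee_pos: [475.0, 281.4, 308.8]
orientation: [-2.705, -1.598, -0.002]
ft_force: [0.0, -0.0, -0.6]
width: 49.9
```

```bash
python3 pin.py 20 3; python3 - <<'E'
from h import *
print("yellow now",at_z("top",(130+300/3,200+160/3),12),"was",at_z("top",(235,277),100), at_z("side",(352,283),50))
E
```

```text
n=3 offset [-0.0003, -0.0009, 0.0126] twist [0.01, -0.02, -0.07]
mid [474. 282. 290.] end [472.3 282.  271. ]
yellow now [491.00123557 209.61735395  12.        ] was [438.47218134 181.9891271  100.        ] [444.96467493 168.94036322  50.        ]
```

send_rows([
  {"offset": [-0.0003,-0.0009,0.0126],"twist": [0.01,-0.02,-0.07]},
  {"offset": [-0.0003,-0.0009,0.0126],"twist": [0.01,-0.02,-0.07]},
  {"offset": [-0.0003,-0.0009,0.0126],"twist": [0.01,-0.02,-0.07]},
  {"offset": [0,0,0],"twist": [0,0,0]},
  {"offset": [0,0,0],"twist": [0,0,0]},
])

```text
t: 11.27
ee_pos: [472.8, 282.1, 270.8]
orientation: [2.702, 1.602, 0.004]
ft_force: [-0.9, 0.3, -0.2]
width: 50.1
```

```bash
python3 pin.py 0 3
```

```text
n=3 offset [-0.0001, -0.0001, 0.0066] twist [0.03, -0.04, -0.0]
mid [473. 282. 261.] end [472.3 282.  251. ]
```

send_rows([
  {"offset": [-0.0001,-0.0001,0.0066],"twist": [0.03,-0.04,0]},
  {"offset": [-0.0001,-0.0001,0.0066],"twist": [0.03,-0.04,0]},
  {"offset": [-0.0001,-0.0001,0.006],"twist": [0.03,-0.04,0]},
  {"offset": [0,0,0],"twist": [0,0,0]},
  {"offset": [0,0,0],"twist": [0,0,0]},
])

```text
t: 11.68
ee_pos: [473.0, 282.4, 251.5]
orientation: [-2.702, -1.602, -0.003]
ft_force: [-0.0, 0.6, -0.8]
width: 49.7
```

send_rows([
  {"offset": [0,0,0],"twist": [0,0,0]},
  {"offset": [0,0,0],"twist": [0,0,0]},
  {"offset": [0,0,0],"twist": [0,0,0]},
  {"offset": [0,0,0],"twist": [0,0,0]},
  {"offset": [0,0,0],"twist": [0,0,0]},
], gripper=0.005)

```text
t: 12.1
ee_pos: [473.3, 282.5, 252.1]
orientation: [-2.702, -1.602, -0.005]
ft_force: [0.9, 0.2, -0.2]
width: 20.3
```

send_rows([
  {"offset": [0,0,0],"twist": [0,0,0]},
  {"offset": [0,0,0],"twist": [0,0,0]},
  {"offset": [0,0,0],"twist": [0,0,0]},
  {"offset": [0,0,0],"twist": [0,0,0]},
  {"offset": [0,0,0],"twist": [0,0,0]},
])

```text
t: 12.52
ee_pos: [473.2, 282.5, 252.3]
orientation: [-2.702, -1.602, -0.005]
ft_force: [-0.3, 0.2, -0.9]
width: 15.8
```

Pin gripped (15.8 mm). Lifting it straight up 95 mm.

send_rows([
  {"offset": [0,0,-0.01],"twist": [0,0,0]},
  {"offset": [0,0,-0.015],"twist": [0,0,0]},
  {"offset": [0,0,-0.02],"twist": [0,0,0]},
  {"offset": [0,0,-0.025],"twist": [0,0,0]},
  {"offset": [0,0,-0.025],"twist": [0,0,0]},
])

```text
t: 12.93
ee_pos: [472.1, 281.8, 347.3]
orientation: [-2.702, -1.602, 0.007]
ft_force: [0.4, 0.2, -1.7]
width: 15.5
```

```bash
cat > ins.py <<'E'
import sys
from h import *
np.set_printoptions(precision=2,suppress=True)
q=np.load("q.npy");L=192.3
def tgt(gap,dx=0,dy=1.1):  # gap: collar underside above mouth
    return tool(q,hp(q,[dx,dy,0]),0,gap+L-163)
if __name__=="__main__":
    a=[float(v) for v in sys.argv[1:]]
    T=cur();o,F=frame(q);n=F.T@(T[:3,3]+T[:3,2]*L-o);print("collar in hole frame",n,"tool z",F.T@T[:3,2])
    ob=ctrl.get_obs();print("F",F.T@ob["ft_force"],ob["width"],ob["qpos"])
    plan(tgt(a[1],*a[2:]),int(a[0]))
E
python3 ins.py 25 90
```

```text
collar in hole frame [  57.41 -311.63   59.19] tool z [-0.5   0.   -0.87]
F [-1.18 -0.06 -1.25] 15.511986826912409 [0.52 0.39 1.84 0.   0.92 1.02]
n=25 offset [0.0015, 0.0144, 0.0003] twist [0.44, -1.13, 1.63]
mid [623. 185. 336.] end [727.7  40.3 319.5]
```

send_rows([
  {"offset": [0.0015,0.0144,0.0003],"twist": [0.44,-1.13,1.63]},
  {"offset": [0.0015,0.0144,0.0003],"twist": [0.44,-1.13,1.63]},
  {"offset": [0.0015,0.0144,0.0003],"twist": [0.44,-1.13,1.63]},
  {"offset": [0.0015,0.0144,0.0003],"twist": [0.44,-1.13,1.63]},
  {"offset": [0.0015,0.0144,0.0003],"twist": [0.44,-1.13,1.63]},
])

```text
t: 13.35
ee_pos: [538.0, 250.7, 356.2]
orientation: [2.792, 1.394, -0.156]
ft_force: [0.6, -0.0, -1.2]
width: 15.6
```

send_rows([
  {"offset": [0.0015,0.0144,0.0003],"twist": [0.44,-1.13,1.63]},
  {"offset": [0.0015,0.0144,0.0003],"twist": [0.44,-1.13,1.63]},
  {"offset": [0.0015,0.0144,0.0003],"twist": [0.44,-1.13,1.63]},
  {"offset": [0.0015,0.0144,0.0003],"twist": [0.44,-1.13,1.63]},
  {"offset": [0.0015,0.0144,0.0003],"twist": [0.44,-1.13,1.63]},
])

```text
t: 13.77
ee_pos: [599.8, 207.6, 355.1]
orientation: [2.861, 1.169, -0.32]
ft_force: [0.1, -0.1, -2.4]
width: 15.7
```

send_rows([
  {"offset": [0.0015,0.0144,0.0003],"twist": [0.44,-1.13,1.63]},
  {"offset": [0.0015,0.0144,0.0003],"twist": [0.44,-1.13,1.63]},
  {"offset": [0.0015,0.0144,0.0003],"twist": [0.44,-1.13,1.63]},
  {"offset": [0.0015,0.0144,0.0003],"twist": [0.44,-1.13,1.63]},
  {"offset": [0.0015,0.0144,0.0003],"twist": [0.44,-1.13,1.63]},
])

```text
t: 14.18
ee_pos: [653.9, 155.3, 351.7]
orientation: [2.905, 0.936, -0.482]
ft_force: [0.6, -0.3, -1.8]
width: 15.5
```

send_rows([
  {"offset": [0.0015,0.0144,0.0003],"twist": [0.44,-1.13,1.63]},
  {"offset": [0.0015,0.0144,0.0003],"twist": [0.44,-1.13,1.63]},
  {"offset": [0.0015,0.0144,0.0003],"twist": [0.44,-1.13,1.63]},
  {"offset": [0.0015,0.0144,0.0003],"twist": [0.44,-1.13,1.63]},
  {"offset": [0.0015,0.0144,0.0003],"twist": [0.44,-1.13,1.63]},
])

```text
t: 14.6
ee_pos: [699.1, 95.0, 347.8]
orientation: [2.925, 0.697, -0.637]
ft_force: [-0.7, -0.4, -1.4]
width: 15.5
```

```bash
python3 ins.py 5 80
```

```text
collar in hole frame [  2.28 -55.5  111.18] tool z [-0.1   0.02 -0.99]
F [ 0.02  0.13 -1.6 ] 15.486225346199893 [ 0.14  0.68  1.35 -0.11  1.52  1.27]
n=5 offset [0.0031, 0.0124, 0.0065] twist [0.33, -1.14, 1.39]
mid [712.  67. 329.] end [722.9  38.7 310.8]
```

send_rows([
  {"offset": [0.0031,0.0124,0.005],"twist": [0.33,-1.14,1.39]},
  {"offset": [0.0031,0.0124,0.005],"twist": [0.33,-1.14,1.39]},
  {"offset": [0.0031,0.0124,0.005],"twist": [0.33,-1.14,1.39]},
  {"offset": [0.0031,0.01,0.005],"twist": [0.33,-1.14,1.39]},
  {"offset": [0.001,0.004,0.004],"twist": [0.33,-1.14,1.39]},
])

```text
t: 15.02
ee_pos: [723.2, 44.3, 319.0]
orientation: [2.909, 0.482, -0.787]
ft_force: [-0.6, -0.7, -0.8]
width: 15.4
```

```bash
python3 ins.py 3 80
```

```text
collar in hole frame [ 3.33 -4.47 88.15] tool z [ 0.01 -0.   -1.  ]
F [ 0.32  0.42 -1.1 ] 15.422738245720966 [ 0.07  0.76  1.28 -0.13  1.61  1.34]
n=3 offset [0.0008, 0.0017, 0.0027] twist [-0.03, 0.1, -0.21]
mid [723.  41. 315.] end [722.9  38.7 310.8]
```

send_rows([
  {"offset": [0.0008,0.0017,0.003],"twist": [-0.03,0.1,-0.21]},
  {"offset": [0.0008,0.0017,0.003],"twist": [-0.03,0.1,-0.21]},
  {"offset": [0.0008,0.0017,0.003],"twist": [-0.03,0.1,-0.21]},
  {"offset": [0,0,0],"twist": [0,0,0]},
  {"offset": [0,0,0],"twist": [0,0,0]},
])

```text
t: 15.43
ee_pos: [721.6, 37.6, 306.2]
orientation: [2.909, 0.498, -0.789]
ft_force: [0.1, -0.9, -0.8]
width: 15.5
```

```bash
python3 ins.py 2 70; python3 - <<'E'
from ins import *
T=cur()
for c,x0,y0,w in(("side",290,150,70),("top",290,170,60)):
    im,_=optics.get_image(c)
    cv2.imwrite(f"pics/raw6{c}.png",im)
    print(c,"mouth",proj(c,hp(q,[0,0,0])),"collar",proj(c,T[:3,3]+T[:3,2]*L),"nose",proj(c,T[:3,3]+T[:3,2]*(L+50)))
    if c=="side": A=cv2.resize(im[150:225,285:375],None,fx=6,fy=6,interpolation=cv2.INTER_CUBIC)
    else: B=cv2.resize(im[170:245,290:330],None,fx=6,fy=6,interpolation=cv2.INTER_CUBIC)
cv2.imwrite("pics/c6.png",np.hstack([A,B]))
E
```

```text
collar in hole frame [ 0.11  1.19 75.18] tool z [ 0.01 -0.   -1.  ]
F [-0.22  0.84 -0.84] 15.507763426276547 [ 0.06  0.78  1.29 -0.14  1.59  1.32]
n=2 offset [-0.0005, -0.0003, 0.0026] twist [-0.07, 0.16, -0.01]
mid [720.  37. 304.] end [718.2  37.  302.2]
side mouth [320.47 196.39] collar [304.14 173.35] nose [315.34 188.68]
top mouth [321.31 205.65] collar [316.61 184.95] nose [320.13 199.02]
```

View pics/c6.png

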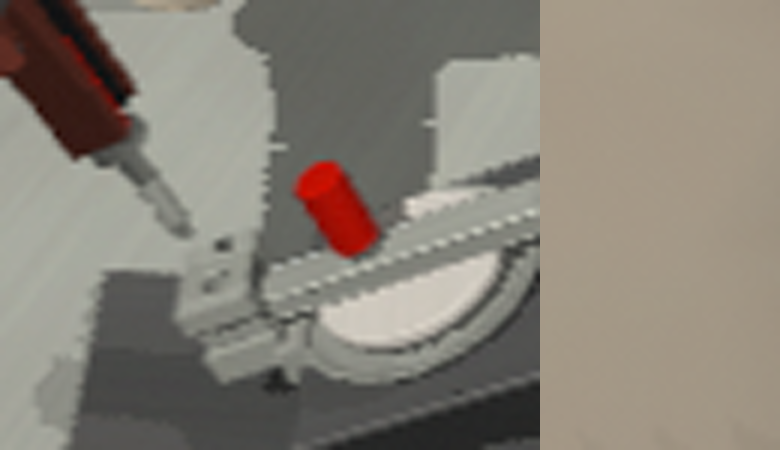

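The side crop shows the pin's shank pointing at the hole. The nose is at (186,235), and its axis extends to about (217,283) against the hole at (214,283), roughly 1 mm off. The arm's knuckle is inside the fork. The top view is blocked by the robot. Going in.

send_rows([
  {"offset": [-0.0007,0,0.006],"twist": [-0.07,0.2,0]},
  {"offset": [0,0,0.006],"twist": [-0.07,0.2,0]},
  {"offset": [0,0,0.005],"twist": [0,0,0]},
  {"offset": [0,0,0],"twist": [0,0,0]},
  {"offset": [0,0,0],"twist": [0,0,0]},
])

```text
t: 15.95
ee_pos: [711.9, 35.6, 291.8]
orientation: [2.911, 0.502, -0.773]
ft_force: [-0.3, -1.1, -1.1]
width: 15.5
```

```bash
python3 ins.py 4 45 -0.5
```

```text
collar in hole frame [-0.46  0.67 57.82] tool z [-0.  0. -1.]
F [ 0.05  0.94 -1.31] 15.529869977378716 [ 0.06  0.78  1.32 -0.14  1.54  1.33]
n=4 offset [0.0002, 0.0002, 0.0032] twist [0.02, -0.06, 0.01]
mid [709.  34. 286.] end [706.9  33.  280.3]
```

send_rows([
  {"offset": [0,0.0004,0.0035],"twist": [0.02,-0.06,0.01]},
  {"offset": [0,0,0.0035],"twist": [0.02,-0.06,0.01]},
  {"offset": [0,0,0.003],"twist": [0.02,-0.06,0]},
  {"offset": [0,0,0.003],"twist": [0,0,0]},
  {"offset": [0,0,0.002],"twist": [0,0,0]},
])

```text
t: 16.37
ee_pos: [704.7, 32.4, 278.0]
orientation: [2.91, 0.501, -0.777]
ft_force: [0.2, 0.0, -0.9]
width: 15.5
```

```bash
python3 ins.py 4 35 -0.5
```

```text
collar in hole frame [-0.08  1.03 41.94] tool z [-0.  0. -1.]
F [-0.65  0.06 -0.67] 15.466254060442738 [ 0.05  0.78  1.35 -0.14  1.52  1.33]
n=4 offset [0.0002, 0.0, 0.0017] twist [0.01, -0.03, 0.0]
mid [703.  32. 275.] end [702.1  31.3 271.6]
```

The nose is about 8 mm into the hole with no contact force. Continuing.

send_rows([
  {"offset": [0,0,0.002],"twist": [0,-0.03,0]},
  {"offset": [0,0,0.002],"twist": [0,-0.03,0]},
  {"offset": [0,0,0.002],"twist": [0,0,0]},
  {"offset": [0,0,0.002],"twist": [0,0,0]},
  {"offset": [0,0,0.002],"twist": [0,0,0]},
])

```text
t: 16.78
ee_pos: [700.1, 30.6, 268.7]
orientation: [2.91, 0.501, -0.776]
ft_force: [2.0, -1.0, -0.4]
width: 15.3
```

```bash
python3 ins.py 4 25 -0.5
```

```text
collar in hole frame [-0.53  1.34 31.37] tool z [-0.  0. -1.]
F [-1.55  1.59  0.47] 15.252105840881272 [ 0.05  0.79  1.36 -0.14  1.49  1.33]
n=4 offset [0.0001, -0.0, 0.0016] twist [0.02, -0.04, 0.0]
mid [699.  30. 266.] end [697.4  29.6 262.9]
```

send_rows([
  {"offset": [0,0,0.002],"twist": [0,-0.03,0]},
  {"offset": [0,0,0.002],"twist": [0,-0.03,0]},
  {"offset": [0,0,0.002],"twist": [0,0,0]},
  {"offset": [0,0,0.002],"twist": [0,0,0]},
  {"offset": [0,0,0.002],"twist": [0,0,0]},
])

```text
t: 17.2
ee_pos: [695.5, 28.5, 259.8]
orientation: [2.91, 0.5, -0.774]
ft_force: [0.5, -0.2, -0.4]
width: 15.8
```

```bash
python3 ins.py 4 15 -0.5
```

```text
collar in hole frame [-0.85  1.96 21.22] tool z [-0.  0. -1.]
F [-0.57  0.35 -0.18] 15.830074831805153 [ 0.05  0.79  1.38 -0.15  1.47  1.33]
n=4 offset [0.0001, -0.0001, 0.0016] twist [0.03, -0.05, -0.0]
mid [694.  28. 257.] end [692.7  28.  254.3]
```

send_rows([
  {"offset": [0,0,0.002],"twist": [0.02,-0.04,0]},
  {"offset": [0,0,0.002],"twist": [0.02,-0.04,0]},
  {"offset": [0,0,0.002],"twist": [0,0,0]},
  {"offset": [0,0,0.002],"twist": [0,0,0]},
  {"offset": [0,0,0.002],"twist": [0,0,0]},
])

```text
t: 17.62
ee_pos: [690.6, 26.7, 250.5]
orientation: [2.91, 0.5, -0.774]
ft_force: [1.9, -0.5, 0.9]
width: 15.3
```

```bash
python3 ins.py 4 5 -0.5
```

```text
collar in hole frame [-0.94  1.96 10.54] tool z [-0.  0. -1.]
F [-0.99  1.11  1.63] 15.27450214164149 [ 0.05  0.8   1.4  -0.15  1.45  1.33]
n=4 offset [0.0, -0.0001, 0.0014] twist [0.03, -0.05, -0.0]
mid [689.  27. 248.] end [688.   26.3 245.6]
```

send_rows([
  {"offset": [0,0,0.002],"twist": [0.02,-0.04,0]},
  {"offset": [0,0,0.002],"twist": [0.02,-0.04,0]},
  {"offset": [0,0,0.002],"twist": [0,0,0]},
  {"offset": [0,0,0.0015],"twist": [0,0,0]},
  {"offset": [0,0,0.0015],"twist": [0,0,0]},
])

```text
t: 18.03
ee_pos: [686.2, 25.1, 242.1]
orientation: [2.91, 0.5, -0.775]
ft_force: [4.5, 1.1, 5.5]
width: 15.5
```

send_rows([
  {"offset": [0,0,0.0015],"twist": [0,0,0]},
  {"offset": [0,0,0.0015],"twist": [0,0,0]},
  {"offset": [0,0,0.0015],"twist": [0,0,0]},
  {"offset": [0,0,0.0015],"twist": [0,0,0]},
  {"offset": [0,0,0.0015],"twist": [0,0,0]},
])

```text
t: 18.45
ee_pos: [685.3, 24.9, 242.6]
orientation: [2.913, 0.499, -0.766]
ft_force: [2.0, 2.1, 7.8]
width: 15.5
```

```bash
python3 ins.py 4 0 -0.5
```

```text
collar in hole frame [-1.07  2.    0.86] tool z [-0.01  0.   -1.  ]
F [ 1.67 -1.31  8.03] 15.470247898282508 [ 0.05  0.8   1.41 -0.15  1.43  1.34]
n=4 offset [0.0003, -0.0001, 0.0002] twist [0.03, -0.13, -0.02]
mid [685.  25. 242.] end [685.6  25.5 241.3]
```

Seated: travel stops within 1 mm of the mouth and the axial force rises. One firmer press to make sure, then release.

send_rows([
  {"offset": [0,0,0.003],"twist": [0.03,-0.13,0]},
  {"offset": [0,0,0.003],"twist": [0.03,-0.13,0]},
  {"offset": [0,0,0.004],"twist": [0,0,0]},
  {"offset": [0,0,0.004],"twist": [0,0,0]},
  {"offset": [0,0,0.004],"twist": [0,0,0]},
])

```text
t: 18.87
ee_pos: [683.4, 24.6, 243.5]
orientation: [2.917, 0.497, -0.748]
ft_force: [3.3, 4.3, 19.4]
width: 15.8
```

```bash
python3 ins.py 4 0 -0.5
```

```text
collar in hole frame [-1.27  2.04  0.81] tool z [-0.02  0.   -1.  ]
F [ 5.74 -2.96 19.05] 15.751499478017353 [ 0.05  0.79  1.42 -0.15  1.41  1.34]
n=4 offset [0.0008, -0.0, 0.0002] twist [0.06, -0.29, -0.06]
mid [685.  25. 242.] end [685.6  25.5 241.3]
```

No further travel at 19 N, so the pin is home. Releasing and retracting along the axis.

send_rows([
  {"offset": [0,0,0],"twist": [0,0,0]},
  {"offset": [0,0,0],"twist": [0,0,0]},
  {"offset": [0,0,0],"twist": [0,0,0]},
  {"offset": [0,0,0],"twist": [0,0,0]},
  {"offset": [0,0,0],"twist": [0,0,0]},
], gripper=0.05)

```text
t: 19.28
ee_pos: [682.6, 24.9, 244.8]
orientation: [2.917, 0.497, -0.751]
ft_force: [0.4, 0.5, -0.6]
width: 45.4
```

send_rows([
  {"offset": [0,0,-0.015],"twist": [0,0,0]},
  {"offset": [0,0,-0.025],"twist": [0,0,0]},
  {"offset": [0,0,-0.03],"twist": [0,0,0]},
  {"offset": [0,0,-0.03],"twist": [0,0,0]},
  {"offset": [0,0,-0.02],"twist": [0,0,0]},
])

```text
t: 19.7
ee_pos: [735.1, 43.9, 343.1]
orientation: [2.912, 0.495, -0.783]
ft_force: [0.4, -0.3, -0.5]
width: 49.8
```

send_rows([
  {"offset": [-0.01,-0.03,-0.01],"twist": [0,0,0]},
  {"offset": [-0.01,-0.03,-0.01],"twist": [0,0,0]},
  {"offset": [-0.01,-0.03,-0.01],"twist": [0,0,0]},
  {"offset": [-0.01,-0.02,-0.01],"twist": [0,0,0]},
  {"offset": [0,0,0],"twist": [0,0,0]},
])

```text
t: 20.12
ee_pos: [685.7, 144.9, 401.0]
orientation: [2.914, 0.49, -0.78]
ft_force: [0.6, -0.4, 0.0]
width: 49.7
```

```bash
python3 - <<'E'
from ins import *
ob=ctrl.get_obs();print(ob["t"],ob["ee_pos"],ob["ft_force"])
a,_=optics.get_image("side");b,_=optics.get_image("top")
for z in(0,50): print("axis pts side",proj("side",hp(q,[0,1,z])))
A=cv2.resize(a[150:240,285:385],None,fx=4,fy=4,interpolation=cv2.INTER_CUBIC)
o=np.zeros((600,800,3),np.uint8);o[:360,:400]=A
o[:360,400:]=cv2.resize(b[160:250,270:370],None,fx=4,fy=4,interpolation=cv2.INTER_CUBIC)
o[360:,:384]=cv2.resize(a,(384,240));o[360:,400:784]=cv2.resize(b,(384,240))
cv2.imwrite("pics/c7.png",o)
E
```

```text
20.1167 [685.72 144.88 400.97] [ 0.59 -0.39  0.01]
axis pts side [320.51 196.1 ]
axis pts side [309.77 181.27]
```

View pics/c7.png

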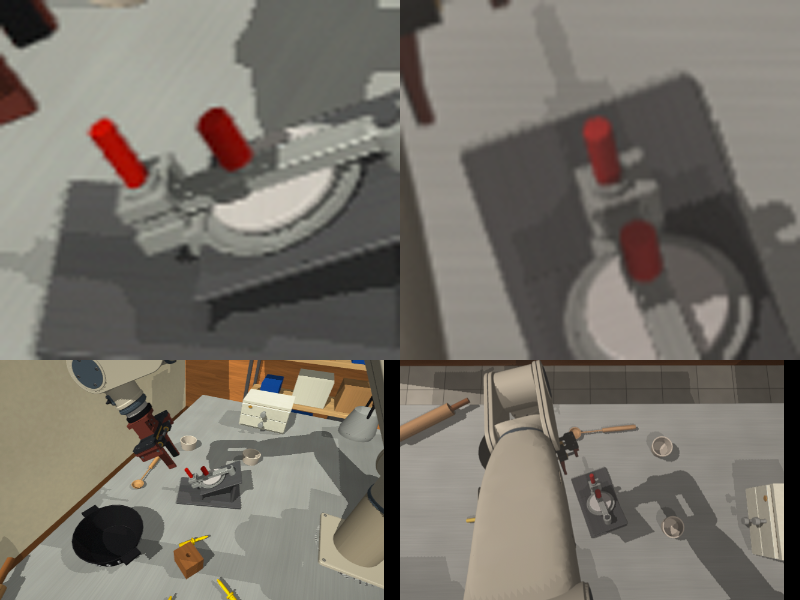

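The final picture shows the pin upright in the fork with its collar on the top knuckle. Its handle end is at side (310.7,181.3), against (309.8,181.3) predicted for fully seated. The arm is lined up, the gripper is clear, and the ramekins, colander and spoon are in place.

```bash
python3 -c "
from workcell import ctrl
print(ctrl.close_job())"
```

```text
the job is handed in; nothing more can be done
None
```

I swung the press arm closed and pushed the red-handled pin fully home through the lined-up holes. I then let go of the pin, backed off and handed the job in at about 20 s.

- **Arm closed:** I gripped the knob and moved it round to the stop, where it pushed back with about 12 N and moved no further.
- **Pin seated:** It went in with only a few newtons until its collar met the top knuckle. A firmer 19 N press moved it no further. My fitted position put the collar 0.8 mm above the mouth, which is within calibration error.
- **Last picture:** After release, the pin's handle end was within 1 pixel of where a fully seated pin should be. The gripper was clear, and the tool force read about zero.
- **Other items:** By eye, the ramekins, colander and spoon looked unmoved in that picture; I did not measure them.
- **Fallen decoys:** The yellow look-alike pins stood upright at the start, but at least two were lying on the worktop by the end. I saw no contact force and don't know what tipped them. I saw none fall off the table, although the robot hid part of the final top view.

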